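Confirm the sale and shut the coin drawer

ROBOT

A 7-joint arm with a two-finger parallel gripper is mounted at the origin on the work surface. World frame = base frame: x ahead of the robot, y to its left, z up, the work surface at z = 0. Lengths are in m, angles in degrees, forces in N, time in s.
With the tool pointing down it reaches from about 0.425 to 0.875 m from the base axis. Payload 4.7 kg.
Tool frame: the origin (TCP) lies at the very end of the fingers, on their centre line; the grasp point (between the pads) lies 19 mm behind it; z points along the fingers, y is the line along which they close (so a half turn about z gives the same grasp; the last joint's range is limited). The gripper opens to 87 mm and grips with 3 to 60 N. Pads are 19 mm wide; open, the fingers measure 117 mm over their backs; the gripper's body (75 mm by 190 mm) begins 51 mm behind the grasp point.
Start: joints at [0.808, 18.392, -4.016, 83.108, 1.295, 78.541, -3.26], TCP at [0.65, -0, 0.185] pointing down, gripper open.
Joint ranges: [-163.93, 163.93], [-17.29, 119.83], [-79.2, 71.16], [3.27, 140.29], [-89.18, 269.18], [5.43, 117.66], [-154.24, 154.24]. Speed limits (degrees/s): [147.25, 147.25, 180, 180, 180, 180, 180].

INTERFACE

Orientations are given as [roll, pitch, yaw] about the fixed x, y, z axes, in that order (R = Rz(yaw) Ry(pitch) Rx(roll)).
In Python, from cell import get_obs, read_camera, sign_off, silhouettes gives the robot as it stands.
- The arm moves only by the tool play_rows, never from a script. Its argument "steps" is a list that holds one entry, the list of rows, each a list of 7 numbers: the shift along the tool's x, y, z in m, then the turn, a rotation vector about the tool's x, y, z in rad, then the finger opening in m, from 0 to 0.087. A call has 1 to 12 rows; each row shifts and turns the commanded pose from where the row before left it, along the tool's axes as they then stand; what a row does not reach is not made up. A row lasts 1/10 s, in which the tool goes at most 50 mm and 8.59 degrees, less where a joint would pass 70% of its speed; a pose out of reach is approached as far as the arm can. A call is refused whole if a number of a shift passes 0.05 or a number of a turn 0.15, either way. A call with a gripper value outside its range is refused whole. The fingers move at their own pace and stop on an object; "force" is the grip in N (left out, the last holds). Time passes only in rows, so rows that do not move let the fingers close. It gives the time, the measured TCP pose, the force, the opening and the grip force at its end, in the units of the state.
- get_obs(): the state, without advancing time (a new reading comes with each control period).
- read_camera(name): name is "scene" or "side" or "wrist"; returns a dict with "frame" (480x640x3 uint8, red, green, blue), "intrinsics" (3x3 intrinsics, pixels), "view" (4x4, takes a point from world to camera coordinates). Camera axes: x right, y up, looking along -z (the intrinsics and any distortion apply to the point x, -y, -z); pixel columns grow to the right and rows downward; lengths in m; the calibration is good to about 2 mm. The wrist camera is an equidistant fisheye: a pixel r from the principal point sees the ray r / f radians off the axis. A picture is of the moment at which its call begins. There is no depth.
- sign_off(): hands the job in; it is judged then, once.
Trained networks look in the newest picture that a camera, given by its name, has taken for a name from the list of things; names that differ only in an ending like _2 or _b are one class to them, and where a whole thing is asked for, a point or a joint stands for the part that bears it (a point fixed in the world has none). Each returns a list of dicts, best first, with "p" (0 to 1); they miss things now and then, are a little off and sometimes report something else, mostly with a low value. They report only what shows in the picture. A call takes as long as a camera call.
- silhouettes(camera, name): "pixels" (480x640 bool, what is visible of it) and "extent" ([left, top, right, bottom] in pixels, round what is visible of it).
The state is a dict: "time_s": time; "qpos": joint angles; "joint_velocities": joint speeds; "effort": joint torques, N m; "tool_pos": TCP position; "tool_rot": TCP orientation; "force": force on the tool from outside, world axes, zero at the start; "wrist_torque": the same for the moment, N m; "grip_width": finger opening in m; "grasp_force": force on a finger pad.
Only numpy, scipy, OpenCV 4.12 (cv2) and the standard library are available. Lean on these libraries where they do the work, as an engineer would, in place of code of your own. Each camera call takes 0.05 s, during which the arm holds its last target. There are 200 camera calls.

TASK

Finish the sale at the shop till: gently press the green key of the keypad all the way down with your fingertips and let it come back up, without pressing any other key. Then push the coin drawer fully shut with the fingers and withdraw; leave the goods on the counter where they stand, and do not pick up anything.

Things in the scene. Friction and masses are not known exactly. Their poses are not given: they have to be found in the camera images.
- key_green_top (a point): centre of the top face of the green key of the grey till keypad: a round push key 28 mm across, top about 62 mm above the counter (10 mm above its housing rim). The four keys stand in a 2 x 2 pattern, 62 to 64 mm centre to centre, in an order that changes; each in a low black round housing 44 mm across
- key_green (a joint): how far the green key is pressed straight down: 0 up, 0.006 m fully down. It starts to move at about 1.5 N and is fully down at about 5 N, where it stops hard and springs back up when released
- key_green_base: the green key with its black housing on the keypad; origin under the housing, 40 mm above the counter
- key_red_top (a point): centre of the top face of the red key, same size as the green one
- key_red (a joint): how far the red key is pressed (m, 0 to 0.006)
- key_yellow_top (a point): centre of the top face of the yellow key, same size as the green one
- key_yellow (a joint): how far the yellow key is pressed (m, 0 to 0.006)
- key_blue_top (a point): centre of the top face of the blue key, same size as the green one
- key_blue (a joint): how far the blue key is pressed (m, 0 to 0.006)
- keypad: grey till keypad, fixed to the counter, 200 (x) x 170 (y) x 40 mm high, with a sloping black display along its far (+x) end rising to about 62 mm. Origin under its centre; its x points from the keys to the display
- coin_box: blue steel coin box, fixed, 200 deep (x) x 240 wide (y) x 66 mm high. Origin on the counter under the middle of its front edge; its x points into the box, away from the robot side
- drawer (a joint): how far the coin drawer stands out of the box (m): 0 shut, at least 0.06 at the start, 0.13 at most. It slides along the box's x with about 2 N of friction plus slight damping, stays where left, and stops hard at 0
- drawer_front (a point): middle of the outer face of the drawer's plain grey front plate (240 wide, 66 high, from 4 to 70 mm above the counter, so 4 mm above the box top, 12 mm thick, no handle; a flat black mark near its top). It moves with the drawer; shut, this face stands 12 mm in front of the box. Its x points into the box
- sweet_jar: sweet jar with red cap, 64 mm across, 105 mm high; loose, standing on the counter, to be left alone; origin at the centre of its underside
- toy_car: small red toy car, 72 x 44 x 32 mm; loose, standing on the counter, to be left alone; origin at the centre of its underside
- snack_can: yellow snack can, 66 mm across, 115 mm high; loose, standing on the counter, to be left alone; origin at the centre of its underside
- glue_bottle: small white glue bottle, orange cap, 36 mm across, 100 mm high; loose, standing on the counter, to be left alone; origin at the centre of its underside
- toy_box: red toy carton 70 x 100 x 90 mm; loose, standing on the counter, to be left alone; origin at the centre of its underside
- pen_cup: empty blue cup, 72 mm across, 90 mm high; loose, standing on the counter, to be left alone; origin at the centre of its underside

How it is judged:
By the outcome, as a careful person would: the job done as asked, in the order asked, and still so for the second after the job is handed in, with the robot touching nothing.
It also fails if it takes over 42 s, if anything falls off the work surface, if the arm or the gripper's body presses on something with over 40 N, if the wrist force passes 120 N, or if a joint passes its speed limit or range.

## Working session

There is one attempt and no reset: what is moved stays moved. The work goes in short steps, Python scripts to look and compute and a tool call to move; the robot and the scene stay as the last step left them, time stands still between calls to the robot, and variables do not carry over. Pictures are saved under pics/ and viewed, at most 13 in all, crops included, and the job is handed in when it is done.

Besides the shell and the picture viewer there is one more tool, called after "Emit:" as name(argument=value, ...), one argument or row to a line, values as JSON. play_rows: Moves the arm, as the interface text tells. Its arguments: {"type":"object","properties":{"steps":{"type":"array","items":{"type":"array","items":{"type":"array","items":{"type":"number"}}}},"force":{"type":"number"}},"required":["steps"]}

```bash
mkdir -p pics
cat > h.py <<'E'
import numpy as np, cv2
from cell import get_obs, read_camera, sign_off, silhouettes
def ray(c,u,v,fish=False):
    K=np.array(c["intrinsics"]);V=np.array(c["view"])
    a=np.array([(u-K[0,2])/K[0,0],(v-K[1,2])/K[1,1]])
    if fish:
        r=np.hypot(*a); d=np.array([*(a/r*np.sin(r) if r>0 else a),np.cos(r)])
    else: d=np.array([*a,1.])
    d=d*[1,-1,-1]; R=V[:3,:3]
    return -R.T@V[:3,3], R.T@d
def onz(c,u,v,z,fish=False):
    o,d=ray(c,u,v,fish); return o+d*(z-o[2])/d[2]
def proj(c,p):
    K=np.array(c["intrinsics"]);q=np.array(c["view"])@[*p,1]; q=q[:3]*[1,-1,-1]
    return (K@q)[:2]/q[2]
E
python3 - <<'E'
from h import *
print(get_obs())
for n in ["scene","side","wrist"]:
    c=read_camera(n); cv2.imwrite(f"pics/{n}0.png",c["frame"][...,::-1])
    print(n,np.array(c["intrinsics"]).round(1).tolist(),ray(c,320,240)[0].round(3),ray(c,320,240)[1].round(3), [k for k in c])
    for t,z in [("key_green_top",.062),("key_red_top",.062),("key_yellow_top",.062),("key_blue_top",.062),("drawer_front",.04),("coin_box",.066),("keypad",.04)]:
        for s in silhouettes(n,t)[:2]:
            v,u=np.nonzero(s["pixels"])
            if len(u): print(t,round(s["p"],2),np.round(s["extent"]),u.mean().round(1),v.mean().round(1),onz(c,u.mean(),v.mean(),z,n=="wrist").round(4))
E
```

```text
{'time_s': 0.0, 'qpos': array([ 0.80688771, 18.43970213, -4.01790796, 83.17496834,  1.29601835,
       78.54190785, -3.25926385]), 'joint_velocities': array([-0.08456178,  0.0731302 ,  0.06008383,  0.01288474,  0.00908949,
        0.04677577, -0.02854034]), 'effort': array([-2.58547143e-04, -4.91284704e+01, -4.03903294e-01, -3.12526345e+01,
       -6.40594075e-02,  4.37659642e-02,  1.61017233e-04]), 'tool_pos': array([ 6.49363890e-01, -2.49185456e-05,  1.83754069e-01]), 'tool_rot': array([-1.79888735e+02,  6.06441233e-03,  9.00060639e+01]), 'force': array([ 0.13286463,  0.66240343, -0.38839831]), 'wrist_torque': array([-0.01700428,  0.01788586, -0.01712228]), 'grasp_force': 0.0, 'grip_width': 0.08701405809781236}
scene [[535.8, 0.0, 320.5], [0.0, 535.8, 245.8], [0.0, 0.0, 1.0]] [ 1.468 -0.501  0.934] [-0.698  0.371 -0.613] ['frame', 'intrinsics', 'view']
key_green_top 0.41 [405. 227. 414. 238.] 409.8 231.6 [0.5559 0.2599 0.062 ]
key_green_top 0.4 [388. 217. 404. 222.] 396.8 219.9 [0.4942 0.2596 0.062 ]
key_yellow_top 0.42 [392. 215. 404. 227.] 396.2 219.6 [0.4924 0.259  0.062 ]
key_b
[... 1278 characters left out ...]
71.6, 243.3], [0.0, 0.0, 1.0]] [0.65  0.079 0.385] [-0.002 -0.274 -0.962] ['frame', 'intrinsics', 'view']
key_red_top 0.92 [136.   7. 162.  36.] 148.4 22.2 [0.491  0.1978 0.062 ]
key_red_top 0.46 [158. 187. 214. 254.] 185.2 218.9 [0.5242 0.0081 0.062 ]
key_yellow_top 0.64 [265. 193. 337. 286.] 300.6 239.8 [ 0.6321 -0.0124  0.062 ]
key_blue_top 0.92 [198.   0. 223.  30.] 210.0 13.2 [0.5523 0.1973 0.062 ]
drawer_front 0.54 [189. 385. 198. 402.] 195.9 393.1 [ 0.4968 -0.2137  0.04  ]
coin_box 0.77 [189. 315. 379. 408.] 287.9 369.7 [ 0.6159 -0.1518  0.066 ]
coin_box 0.26 [267. 195. 336. 288.] 300.4 240.0 [ 0.6321 -0.0115  0.066 ]
keypad 0.74 [126.   0. 325.  87.] 234.5 41.8 [0.5705 0.173  0.04  ]
```

View pics/scene0.png

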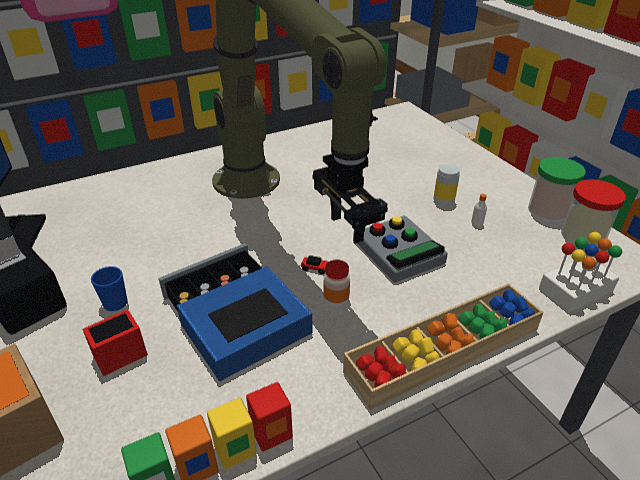

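View pics/side0.png

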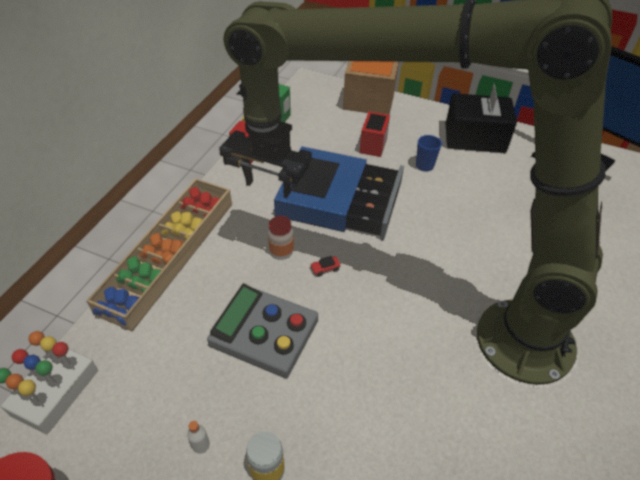

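View pics/wrist0.png

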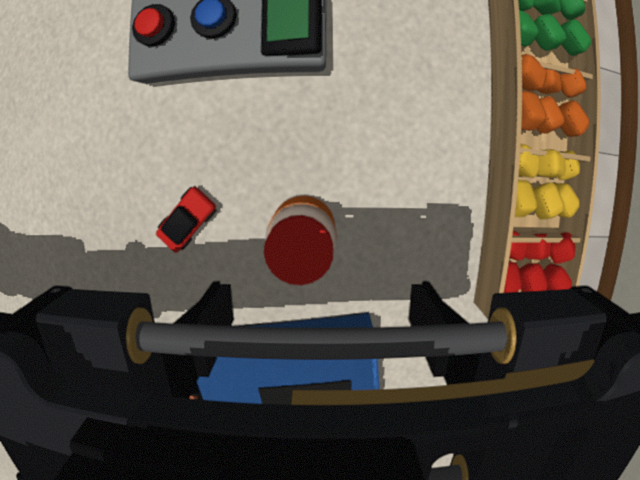

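The scene view shows the keypad around (405,250), with the green key at about (410,234). The coin box is around (235,310), its drawer open toward the robot. In the side view the green key is at (259,332) and the drawer plate at (390,205). The wrist view shows red (150,22) and blue (210,15), so green is near (0.552, 0.260). I'll move closer with the fingers closed and look again.

Emit:
play_rows(
  steps=[
    [[0.02,-0.01,0,0,0,0,0],[0.022,-0.0125,0,0,0,0,0],[0.022,-0.0125,0,0,0,0,0],[0.022,-0.0125,0,0,0,0,0],[0.022,-0.0125,0,0,0,0,0],[0.022,-0.0125,0,0,0,0,0],[0.022,-0.0125,0,0,0,0,0],[0.02,-0.0125,0,0,0,0,0],[0.018,0,0,0,0,0,0],[0,0,0,0,0,0,0],[0,0,0,0,0,0,0],[0,0,0,0,0,0,0]],
  ],
  force=20,
)

```text
time_s: 2.4
tool_pos: [0.553, 0.1882, 0.1848]
tool_rot: [180.0, 0.1, 89.9]
force: [-0.5, 0.2, 0.8]
grip_width: 0.0031
grasp_force: 0.0
```

Run:
```python
from h import *
o=get_obs();print(o["tool_pos"],o["tool_rot"],o["force"],o["grip_width"])
c=read_camera("wrist"); cv2.imwrite("pics/w1.png",c["frame"][...,::-1])
for t in ["green","red","yellow","blue"]:
    for s in silhouettes("wrist",f"key_{t}_top")[:2]:
        m=s["pixels"]; H=cv2.cvtColor(c["frame"],cv2.COLOR_RGB2HSV); m=m&(H[...,1]>120)
        v,u=np.nonzero(m)
        if len(u): print(t,round(s["p"],2),np.round(s["extent"]),u.mean().round(1),v.mean().round(1),onz(c,u.mean(),v.mean(),.062,True).round(4))
s=read_camera("side"); cv2.imwrite("pics/s1.png",cv2.resize(s["frame"][120:270,240:440,::-1],(800,600)))
```

```text
[0.55303624 0.18817875 0.18475128] [1.79995864e+02 5.80347044e-02 8.98819051e+01] [-0.51315634  0.16489314  0.80810829] 0.003121475613045036
green 0.58 [301. 126. 329. 159.] 317.3 140.8 [0.5506 0.2639 0.062 ]
red 0.95 [236. 195. 265. 229.] 249.4 212.5 [0.4894 0.2014 0.062 ]
yellow 0.57 [233. 129. 263. 158.] 247.0 142.5 [0.4895 0.2639 0.062 ]
blue 0.8 [302. 196. 333. 228.] 316.9 212.2 [0.55  0.201 0.062]
```

View pics/w1.png

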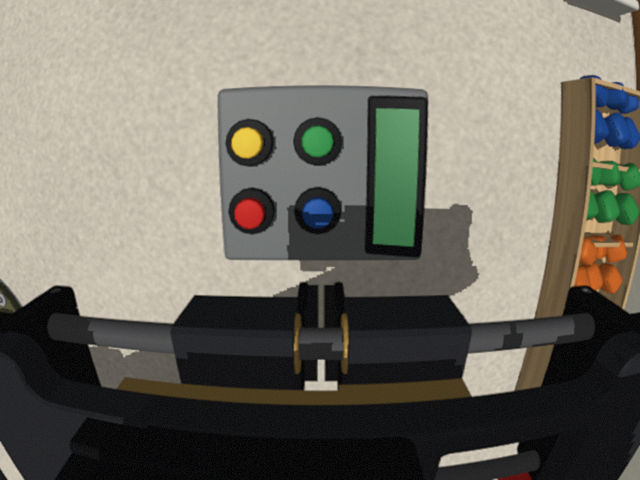

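View pics/s1.png

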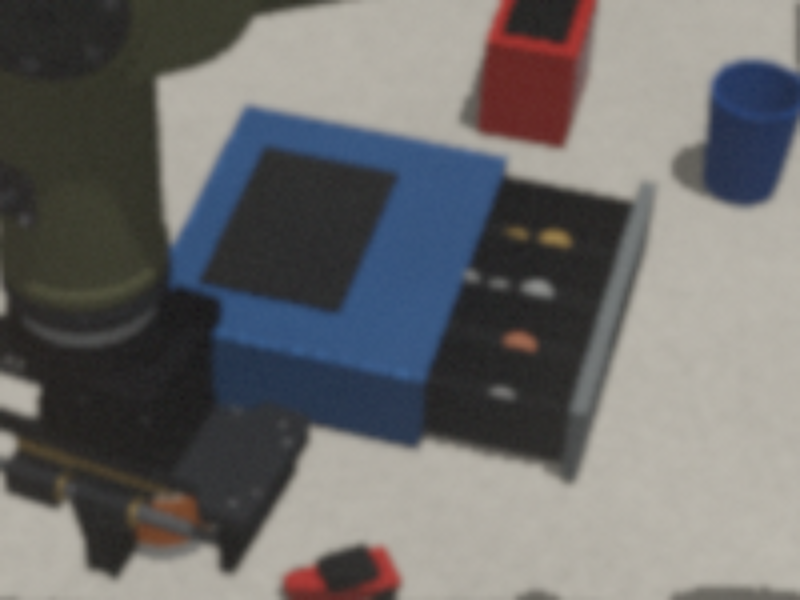

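The wrist view shows all four keys, with green at (317,141). It lies at (0.551, 0.263) and the spacing of about 62 mm matches. The side crop shows the plate edge running from about (648,185) to (572,470). Next I go over the key and down to just above it.

Emit:
play_rows(
  steps=[
    [[0.025,-0.001,0,0,0,0,0],[0.025,-0.001,0,0,0,0,0],[0.025,0,0.01,0,0,0,0],[0,0,0.025,0,0,0,0],[0,0,0.03,0,0,0,0],[0,0,0.025,0,0,0,0],[0,0,0.015,0,0,0,0],[0,0,0.008,0,0,0,0],[0,0,0,0,0,0,0],[0,0,0,0,0,0,0]],
  ],
)

```text
time_s: 3.7
tool_pos: [0.5514, 0.2653, 0.073]
tool_rot: [179.9, -0.0, 90.0]
force: [-0.3, -0.9, 0.1]
grip_width: 0.0001
grasp_force: 0.0
```

Run:
```python
from h import *
o=get_obs();print(o["tool_pos"],o["tool_rot"],o["force"],o["grip_width"])
for n in ["wrist","side","scene"]:
    c=read_camera(n)
    if n=="side":
        u,v=proj(c,[.551,.263,.062]).astype(int);print(u,v); s=c["frame"][v-60:v+60,u-80:u+80,::-1]
    if n=="wrist": w=c["frame"][60:300,160:480,::-1]
cv2.imwrite("pics/k2.png",np.hstack([cv2.resize(w,(400,300)),cv2.resize(s,(400,300))]))
c=read_camera("side")
# candidate drawer plate corners (crop px -> image px), top at z .070
for n,(a,b) in dict(topfar=(648,185),topnear=(575,410)).items():
    print(n,onz(c,240+a/4,120+b/4,.070).round(4))
for n,(a,b) in dict(boxfar=(505,158),boxnear=(428,382),backfar=(247,108)).items():
    print(n,onz(c,240+a/4,120+b/4,.066).round(4))
```

```text
[0.55135358 0.26534977 0.07303026] [ 1.79903149e+02 -4.68915139e-02  8.99907276e+01] [-0.32702723 -0.88897915  0.09274674] 9.442068940957371e-05
257 330
topfar [ 0.4323 -0.3856  0.07  ]
topnear [ 0.4061 -0.1543  0.07  ]
boxfar [ 0.5366 -0.3757  0.066 ]
boxnear [ 0.5028 -0.1423  0.066 ]
backfar [ 0.7296 -0.3498  0.066 ]
```

View pics/k2.png

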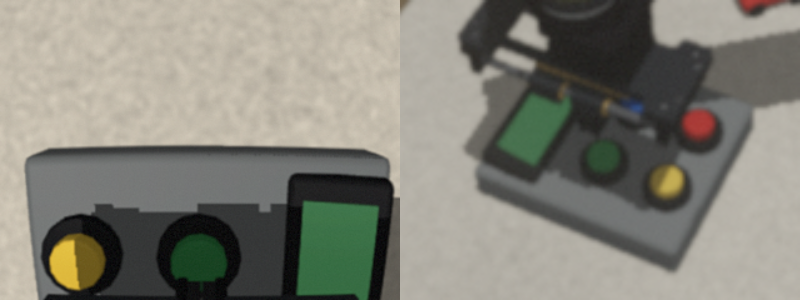

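The wrist crop has the fingertips lined up with the green key in x. The side crop shows green at the expected spot and the red, blue and yellow keys clear. Now the press.

Emit:
play_rows(
  steps=[
    [[-0.001,0,0.006,0,0,0,0],[0,0,0.004,0,0,0,0],[0,0,0.002,0,0,0,0],[0,0,0.002,0,0,0,0],[0,0,0.001,0,0,0,0],[0,0,0,0,0,0,0],[0,0,0,0,0,0,0]],
  ],
)

```text
time_s: 4.6
tool_pos: [0.5506, 0.264, 0.0569]
tool_rot: [180.0, -0.0, 90.0]
force: [0.4, 0.3, 0.9]
grip_width: 0.0006
grasp_force: 0.0
```

Emit:
play_rows(
  steps=[
    [[0,0,0.001,0,0,0,0],[0,0,0,0,0,0,0],[0,0,0,0,0,0,0]],
  ],
)

```text
time_s: 4.9
tool_pos: [0.5506, 0.264, 0.0559]
tool_rot: [180.0, 0.0, 90.0]
force: [0.4, -0.0, -0.1]
grip_width: 0.0009
grasp_force: 0.0
```

Run:
```python
from h import *
o=get_obs();print(o["tool_pos"],o["force"])
c=read_camera("side"); v,u=330,257
s=cv2.resize(c["frame"][v-45:v+45,u-60:u+60,::-1],(600,450)); cv2.imwrite("pics/k3.png",cv2.convertScaleAbs(s,alpha=2.0))
```

```text
[0.55056018 0.26395526 0.0558934 ] [ 0.41541674 -0.03168685 -0.08057005]
```

View pics/k3.png

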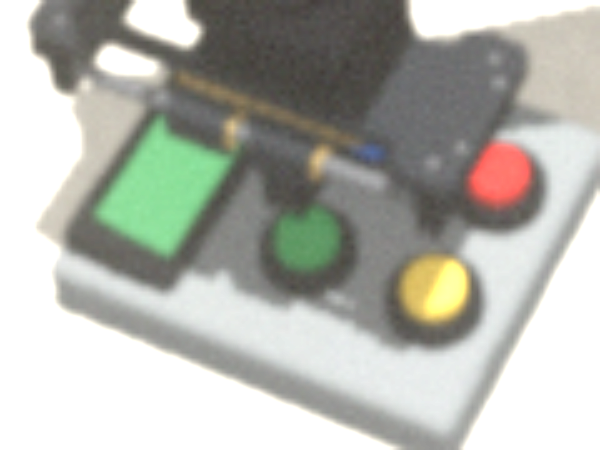

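The crop shows the fingertips at about (300,205), against the far edge of the green key whose centre is at (305,240). The force is about 0, so I'm checking whether the tips are short in y.

Run:
```python
from h import *
a=cv2.imread("pics/side0.png")
c=read_camera("side");b=cv2.cvtColor(c["frame"],cv2.COLOR_RGB2BGR)
for im in (a,b):
    H=cv2.cvtColor(im,cv2.COLOR_BGR2HSV)
    for n,lo,hi,(x0,x1,y0,y1) in [("g",40,85,(246,275,322,348)),("y",18,38,(272,296,332,355))]:
        h=H[y0:y1,x0:x1]; m=(h[...,0]>lo)&(h[...,0]<hi)&(h[...,1]>110)&(h[...,2]>45)
        v,u=np.nonzero(m);print(n,m.sum(),u.min()+x0,u.max()+x0,v.min()+y0,v.max()+y0,(u.mean()+x0).round(1),(v.mean()+y0).round(1))
cv2.imwrite("pics/k4.png",np.hstack([cv2.resize(cv2.convertScaleAbs(x[300:360,225:305],alpha=k),(400,300),interpolation=0) for x,k in ((a,1.3),(b,2.4))]))
o=get_obs(); t=o["tool_pos"]; print(t,o["force"],"tip px",proj(c,t), "pads", proj(c,t+[0,.0095,0]),proj(c,t-[0,.0095,0]))
print("key px expected",proj(c,[.551,.263,.062]),proj(c,[.551,.263,.056]))
w=read_camera("wrist")
```

```text
g 90 253 263 327 336 257.9 331.5
y 149 277 290 336 348 283.3 342.0Traceback (most recent call last):
  File "<stdin>", line 8, in <module>
    return umr_minimum(a, axis, None, out, keepdims, initial, where)
ValueError: zero-size array to reduction operation minimum which has no identity
```

Run:
```python
from h import *
a=cv2.imread("pics/side0.png")
c=read_camera("side");b=cv2.cvtColor(c["frame"],cv2.COLOR_RGB2BGR)
cv2.imwrite("pics/k4.png",np.hstack([cv2.resize(cv2.convertScaleAbs(x[300:360,225:305],alpha=k),(400,300),interpolation=0) for x,k in ((a,1.3),(b,2.4))]))
o=get_obs(); t=o["tool_pos"]; print(t,o["force"],"tip px",proj(c,t), "pads", proj(c,t+[0,.0095,0]),proj(c,t-[0,.0095,0]))
print("key px expected",proj(c,[.551,.263,.062]),proj(c,[.551,.263,.056]))
```

```text
[0.55053425 0.2639694  0.05588619] [ 0.64415223 -0.48477252  0.47572844] tip px [257.39728424 332.76524314] pads [255.33601011 336.16817079] [259.4386321  329.39521148]
key px expected [257.21109635 330.82933295] [257.41414157 332.31712138]
```

View pics/k4.png

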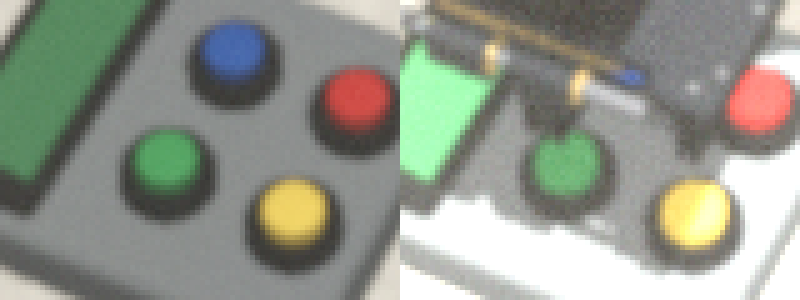

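The before/after crop shows the green key at the same place, (167,160) before and (165,165) now. The visible fingertips end near (555,130), about 6 px above where the TCP should project. The key isn't down yet, so I keep lowering in small steps and watch the force.

Emit:
play_rows(
  steps=[
    [[0,0,0.001,0,0,0,0],[0,0,0.001,0,0,0,0],[0,0,0,0,0,0,0],[0,0,0,0,0,0,0]],
  ],
)

```text
time_s: 5.45
tool_pos: [0.5505, 0.2639, 0.0538]
tool_rot: [-180.0, 0.0, 90.0]
force: [0.1, -0.9, -0.0]
grip_width: 0.0005
grasp_force: 0.0
```

Run:
```python
from h import *
F=[]
w=read_camera("wrist");s=read_camera("scene")
for i in range(3):
    o=get_obs();F.append(o["force"]);read_camera("side")
print(o["tool_pos"],np.array(F).round(2),o["effort"].round(2))
u,v=proj(s,[.551,.263,.062]);print("scene key",u,v,"tip",proj(s,o["tool_pos"]))
u,v=int(u),int(v)
A=cv2.resize(cv2.convertScaleAbs(w["frame"][150:330,200:440,::-1],alpha=2.5),(400,300))
B=cv2.resize(cv2.convertScaleAbs(s["frame"][v-30:v+30,u-40:u+40,::-1],alpha=2),(400,300))
cv2.imwrite("pics/k5.png",np.hstack([A,B]))
```

```text
[0.55053708 0.26397605 0.05389737] [[-0.29  1.21  0.61]
 [-0.29 -0.14  0.6 ]
 [ 0.02 -0.67  0.55]] [ 0.000e+00 -4.686e+01 -2.160e+00 -2.848e+01 -6.000e-02 -1.000e-02
  0.000e+00]
scene key 409.64302842434984 230.30444266747284 tip [409.52836668 232.49257186]
```

View pics/k5.png

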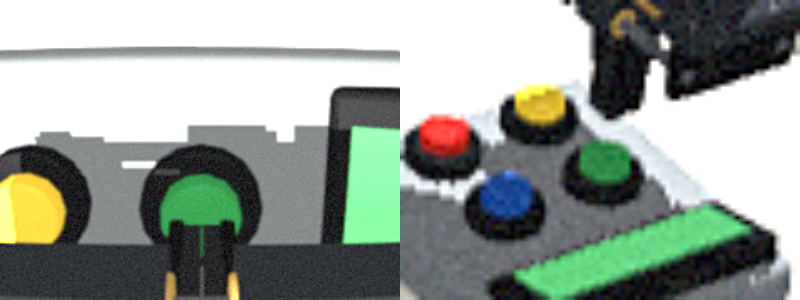

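Run:
```python
from h import *
s=read_camera("scene");d=read_camera("side");w=read_camera("wrist")
R=[ray(s,412,221),ray(d,256.3,326.5)]
# wrist: crop px (202,222)*0.6+offset
R3=ray(w,200+202*.6,150+222*.6,True)
def tri(R):
    A=0;b=0
    for o,v in R:
        v=v/np.linalg.norm(v);P=np.eye(3)-np.outer(v,v);A=A+P;b=b+P@o
    x=np.linalg.solve(A,b);return x.round(4),[np.linalg.norm((np.eye(3)-np.outer(v,v)/(v@v))@(x-o)).round(4) for o,v in R]
print(tri(R),tri(R+[R3]));print(R3[0], get_obs()["tool_pos"])
for z in (.054,.062,.07,.08): print(R3[0]+R3[1]*(z-R3[0][2])/R3[1][2])
```

```text
(array([0.548 , 0.269 , 0.0893]), [np.float64(0.0003), np.float64(0.0003)]) (array([0.5488, 0.2708, 0.0882]), [np.float64(0.0017), np.float64(0.0025), np.float64(0.0041)])
[0.55073383 0.34335074 0.2536916 ] [0.55054499 0.26396199 0.0538941 ]
[0.55100595 0.26035258 0.054     ]
[0.55099505 0.26367764 0.062     ]
[0.55098415 0.26700269 0.07      ]
[0.55097052 0.27115901 0.08      ]
```

Triangulating scene and side puts the visible fingertips at about (0.548, 0.270, 0.088), well above the key. I keep descending under force control, with a small xy correction.

Emit:
play_rows(
  steps=[
    [[-0.004,0.001,0.004,0,0,0,0],[0,0,0.005,0,0,0,0],[0,0,0.005,0,0,0,0],[0,0,0.003,0,0,0,0],[0,0,0,0,0,0,0],[0,0,0,0,0,0,0]],
  ],
)

```text
time_s: 6.45
tool_pos: [0.5514, 0.26, 0.0367]
tool_rot: [-180.0, 0.0, 90.0]
force: [0.8, -0.4, 0.3]
grip_width: 0.0003
grasp_force: 0.0
```

Emit:
play_rows(
  steps=[
    [[0,0,0.002,0,0,0,0],[0,0,0.002,0,0,0,0],[0,0,0,0,0,0,0],[0,0,0,0,0,0,0]],
  ],
)

```text
time_s: 6.85
tool_pos: [0.5515, 0.26, 0.0328]
tool_rot: [180.0, 0.0, 90.0]
force: [-0.1, -0.0, 1.3]
grip_width: 0.0004
grasp_force: 0.0
```

Run:
```python
from h import *
w=read_camera("wrist");s=read_camera("scene");d=read_camera("side")
o=get_obs();print(o["tool_pos"],o["force"].round(2))
C=[]
for c,fx in ((d,2.2),(s,2)):
    u,v=proj(c,[.551,.263,.07]).astype(int)
    C.append(cv2.resize(cv2.convertScaleAbs(c["frame"][v-30:v+30,u-40:u+40,::-1],alpha=fx),(400,300)))
cv2.imwrite("pics/k6.png",np.hstack(C))
```

```text
[0.5516019  0.25997484 0.03297448] [ 0.32  0.02 -0.55]
```

Emit:
play_rows(
  steps=[
    [[0,0,0.001,0,0,0,0],[0,0,0.001,0,0,0,0],[0,0,0,0,0,0,0],[0,0,0,0,0,0,0]],
  ],
)

```text
time_s: 7.4
tool_pos: [0.5515, 0.26, 0.0308]
tool_rot: [-180.0, 0.0, 90.0]
force: [0.6, -0.2, 0.0]
grip_width: 0.0004
grasp_force: 0.0
```

Emit:
play_rows(
  steps=[
    [[0,0,0.001,0,0,0,0],[0,0,0.001,0,0,0,0],[0,0,0,0,0,0,0],[0,0,0,0,0,0,0]],
  ],
)

```text
time_s: 7.8
tool_pos: [0.5515, 0.26, 0.0288]
tool_rot: [180.0, 0.0, 90.0]
force: [-0.4, -0.1, 0.1]
grip_width: 0.0004
grasp_force: 0.0
```

```bash
cat > asc.py <<'E'
from h import *
def asc(c,p,a=14,b=22):
    u,v=proj(c,p).round().astype(int);print("centre",u,v)
    H=cv2.cvtColor(c["frame"],cv2.COLOR_RGB2HSV)
    for y in range(v-a-6,v+a-4):
        print(y,"".join("G" if h[1]>120 and 40<h[0]<90 and h[2]>25 else "#" if h[2]<38 else "o" if h[2]<75 else "." for h in H[y,u-b:u+b]))
E
python3 - <<'E'
from asc import *
s=read_camera("scene");d=read_camera("side");o=get_obs();print(o["tool_pos"],o["force"].round(2))
asc(s,[.551,.263,.062]);asc(d,[.551,.263,.062])
E
```

```text
[0.55157221 0.25996323 0.02888386] [-0.48  0.66 -0.73]
centre 410 230
210 ..............o############o..##############
211 ..............o#######o...##o.o#############
212 ................######..o.###oo#############
213 .................####o.ooo##################
214 .................o###.ooooo###############o#
215 .................o###ooooooo################
216 .................o####o##oooo#o.############
217 .................##########oo##..###########
218 .................o##########ooo..###########
219 ...o.............o##############.###########
220 ..##..........#o..###########o#o############
221 .###..........##.o##########o..o############
222 .###..........##.o##########o...############
223 .####o.......o##oo##########....####o#######
224 .#####o....oo###############....###oo#######
225 .###############o###########....###########.
226 .o##############o###########....########o...
227 .o#############oo###########....######......
228 ooooo#########ooo##########o....###.........
229 ooooooo#oooooooo#G#########.................
230 ooooooooooooooo##GG######GG.................
2
[... 1224 characters left out ...]
ooo.......oooo
327 ..oooooooooooooooooooooooooooooooooo....oooo
328 .ooooooooooooooooooooooooooooooooooooo.ooooo
329 .ooooooooooooooooooooo##oooooooooooooooooooo
330 oooooooooooooooooooooooooooooooooooooooooooo
331 oooooooooooooooooooooooooooooooooooooooooooo
332 oooooooooooooooooooooooooooooooooooooooooooo
333 ooooooooooooooooooooooooooo.oooooooooooooooo
334 ooooooooooooooooooo..ooooo.ooooooooooooooooo
335 ooooooooooooooooooo...o....ooooooooooooooooo
336 oooooooooooooooooooo......oooooooooooooooooo
337 oooooooooooooooooooooooooooooooooooooooooooo
338 ....ooooo.ooooooooooooooooooooooooooooooooo.
339 ..........ooooooooooooooooooooooooooooooooo.
340 ...........ooooooooooooooooooooooooooooooo..
```

The tips now visibly reach the green key, at scene row 231. Continuing in fine steps.

Emit:
play_rows(
  steps=[
    [[0,0,0.001,0,0,0,0],[0,0,0.001,0,0,0,0],[0,0,0,0,0,0,0],[0,0,0,0,0,0,0]],
  ],
)

```text
time_s: 8.3
tool_pos: [0.5515, 0.2599, 0.0268]
tool_rot: [-180.0, 0.0, 90.0]
force: [-0.4, -0.5, -0.6]
grip_width: 0.0006
grasp_force: 0.0
```

Emit:
play_rows(
  steps=[
    [[0,0,0.001,0,0,0,0],[0,0,0.001,0,0,0,0],[0,0,0,0,0,0,0],[0,0,0,0,0,0,0]],
  ],
)

```text
time_s: 8.7
tool_pos: [0.5515, 0.2599, 0.0248]
tool_rot: [-180.0, 0.0, 90.0]
force: [0.1, 0.2, 1.1]
grip_width: 0.0004
grasp_force: 0.0
```

Emit:
play_rows(
  steps=[
    [[0,0,0.001,0,0,0,0],[0,0,0.001,0,0,0,0],[0,0,0,0,0,0,0],[0,0,0,0,0,0,0]],
  ],
)

```text
time_s: 9.1
tool_pos: [0.5515, 0.26, 0.023]
tool_rot: [180.0, 0.0, 90.0]
force: [-1.8, -1.0, 2.4]
grip_width: 0.0005
grasp_force: 1.2
```

Run:
```python
from asc import *
s=read_camera("scene");F=[]
for i in range(6): F.append(get_obs()["force"]);read_camera("side")
o=get_obs();print(o["tool_pos"],np.mean(F,0).round(2),np.std(F,0).round(2))
asc(s,[.551,.263,.062],10,16)
```

```text
[0.55153217 0.25994461 0.02291472] [-0.84 -0.19  2.49] [0.42 0.5  0.34]
centre 410 230
214 ..........#####o.oo.###o########
215 ..........o####.oooo##########o#
216 ...........####.ooooo##########o
217 ...........####o.ooo#o##########
218 ...........#####o#o#oo##..######
219 ...........##########oo#...#####
220 ........#o.o#########oooo..#####
221 ........##.o###########o##o#####
222 ........##.o###########.########
223 .......o##oo###########..o######
224 ooo.oo################....######
225 ##########o###########....######
226 ##########o###########....###oo#
227 #########oo###########....######
228 ########ooo##########o...o######
229 oooo#oooooo##########....o#####.
230 ooooooooo############.....o#o...
231 ooooooooo##G##########..........
232 oooooooo###GG#####GGG##.........
233 ooooooo####GGo##GGGGG##.........
234 ooooooo####GGGGGGGGGG##o........
235 oooooooo####GGGGGGGGG###........
```

Contact at last: 2.5 N. Now the rest of the travel.

Emit:
play_rows(
  steps=[
    [[0,0,0.001,0,0,0,0],[0,0,0.001,0,0,0,0],[0,0,0.001,0,0,0,0],[0,0,0,0,0,0,0],[0,0,0,0,0,0,0]],
  ],
)

```text
time_s: 9.95
tool_pos: [0.5515, 0.26, 0.02]
tool_rot: [180.0, 0.0, 90.0]
force: [-1.8, -0.9, 3.7]
grip_width: 0.0007
grasp_force: 2.0
```

Emit:
play_rows(
  steps=[
    [[0,0,0.001,0,0,0,0],[0,0,0.001,0,0,0,0],[0,0,0,0,0,0,0],[0,0,0,0,0,0,0]],
  ],
)

```text
time_s: 10.35
tool_pos: [0.5516, 0.26, 0.0187]
tool_rot: [180.0, 0.0, 90.0]
force: [-3.7, -1.7, 8.5]
grip_width: 0.0004
grasp_force: 4.4
```

8.5 N is well past the 5 N full-down force, so the key is at its stop. The real tips sit about 37 mm above the reported TCP. Now straight up, then across.

Emit:
play_rows(
  steps=[
    [[0,0,-0.002,0,0,0,0],[0,0,-0.003,0,0,0,0],[0,0,-0.005,0,0,0,0],[0,0,-0.015,0,0,0,0],[0,0,-0.03,0,0,0,0],[0,0,-0.03,0,0,0,0],[0,0,-0.025,0,0,0,0],[-0.01,-0.005,0,0,0,0,0],[-0.025,-0.01,0,0,0,0,0],[-0.04,-0.015,0,0,0,0,0],[-0.04,-0.015,0,0,0,0,0],[-0.04,-0.015,0,0,0,0,0]],
  ],
)

```text
time_s: 11.55
tool_pos: [0.4902, 0.103, 0.1274]
tool_rot: [-180.0, 0.0, 90.0]
force: [1.0, -0.7, -0.2]
grip_width: 0.0003
grasp_force: 0.0
```

Run:
```python
from asc import *
o=get_obs();print(o["tool_pos"],o["force"])
s=read_camera("scene");a=cv2.imread("pics/scene0.png")
asc(s,[.551,.263,.062],10,16)
d=read_camera("side")
cv2.imwrite("pics/d1.png",np.hstack([cv2.resize(d["frame"][130:255,300:433,::-1],(400,376)),cv2.resize(s["frame"][235:385,150:310,::-1],(400,376))]))
for n,c in (("scene",s),("side",d)):
  for t,z in (("pen_cup",.045),("toy_box",.045),("toy_car",.016),("drawer_front",.037)):
    for q in silhouettes(n,t)[:1]:
        v,u=np.nonzero(q["pixels"]);print(n,t,q["p"].__round__(2),q["extent"],onz(c,u.mean(),v.mean(),z).round(3))
```

```text
[0.49017296 0.10301609 0.12739518] [ 0.9607014  -0.7217816  -0.24887896]
centre 410 230
214 ................................
215 ................................
216 ................................
217 ................................
218 ................................
219 ........o.......................
220 ........#o......................
221 ........##......................
222 ........##o.....................
223 .......o##o.....................
224 ooo.oo####o.....................
225 ##########......................
226 ##########......................
227 ##########......................
228 ########......GGG...............
229 o####oo.....GGGGGGGG............
230 .........o#GGGGGGGGGG...........
231 .........##GGGGGGGGGGo..........
232 ........###GGGGGGGGGG##.........
233 ........###GGGGGGGGGG##o........
234 .......o###GGGGGGGGGG##o........
235 .......o####GGGGGGGG###o........
scene pen_cup 0.93 [91.3, 267.2, 128.8, 307.8] [ 0.381 -0.501  0.045]
scene toy_box 0.86 [83.5, 308.4, 150.7, 371.2] [ 0.563 -0.526  0.045]
scene toy_car 0.72 [300.0, 255.7, 328.9, 271.0] [ 0.505 -0.01   0.016]
scene drawer_front 0.79 [158.4, 245.4, 263.8, 308.9] [ 0.437 -0.275  0.037]
side pen_cup 0.81 [413.5, 134.6, 437.0, 169.3] [ 0.39  -0.512  0.045]
side toy_box 0.85 [362.2, 124.8, 386.5, 156.0] [ 0.555 -0.494  0.045]
side toy_car 0.56 [310.7, 259.3, 341.8, 276.7] [ 0.503 -0.005  0.016]
side drawer_front 0.97 [347.5, 164.5, 403.0, 240.4] [ 0.466 -0.267  0.037]
```

View pics/d1.png

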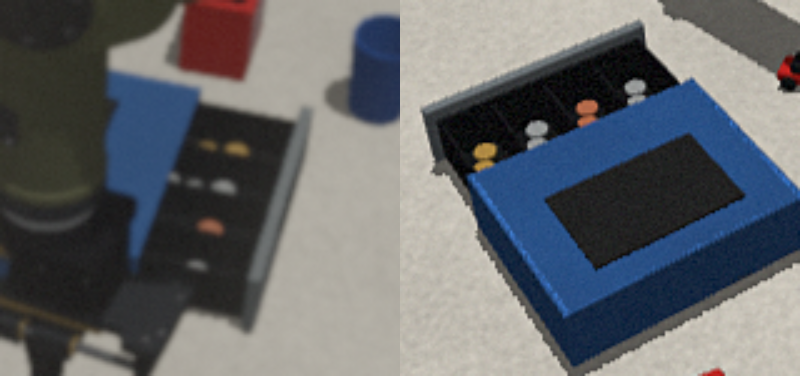

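The view shows the drawer plate clear of other things. Its outer top edge runs from (423,107) to (640,22) in the scene crop, and the box front edge from (472,178) to (690,82). The green key is up again and unobstructed.

Run:
```python
from h import *
s=read_camera("scene")
f=lambda a,b,z: onz(s,150+(a-400)/2.5,235+b/2.507,z)
P=[f(423,107,.07),f(640,22,.07),f(472,178,.066),f(690,82,.066)]
for p in P: print(p.round(4))
for i in (0,2):
    v=P[i+1]-P[i];print(np.hypot(v[0],v[1]).round(3),np.degrees(np.arctan2(-v[0],v[1])).round(2),((P[i]+P[i+1])/2).round(3))
```

```text
[ 0.4327 -0.3899  0.07  ]
[ 0.4074 -0.1554  0.07  ]
[ 0.5451 -0.3752  0.066 ]
[ 0.5154 -0.1458  0.066 ]
0.236 6.16 [ 0.42  -0.273  0.07 ]
0.231 7.38 [ 0.53  -0.261  0.066]
```

Emit:
play_rows(
  steps=[
    [[-0.038,-0.0125,0,0,0,0,0],[-0.04,-0.013,0,0,0,0,0],[-0.04,-0.013,0,0,0,0,0],[-0.04,-0.013,0,0,0,0,0],[-0.04,-0.013,0,0,0,0,0],[-0.04,-0.013,0,0,0,0,0],[-0.04,-0.013,0,0,0,0,0],[-0.04,-0.013,0,0,0,0,0],[-0.035,-0.012,0,0,0,0,0],[-0.03,-0.01,0,0,0,0,0],[0,0,0,0,0,-0.12,0],[0,0,0,0,0,0,0]],
  ],
)

```text
time_s: 13.3
tool_pos: [0.3659, -0.2786, 0.1278]
tool_rot: [-180.0, -0.0, 96.8]
force: [1.0, 0.8, -0.2]
grip_width: 0.0006
grasp_force: 0.0
```

Emit:
play_rows(
  steps=[
    [[0,0,0.015,0,0,0,0],[0,0,0.025,0,0,0,0],[0,0,0.025,0,0,0,0],[0,0,0.025,0,0,0,0],[0,0,0.015,0,0,0,0],[0,0,0.005,0,0,0,0],[0,0,0,0,0,0,0],[0,0,0,0,0,0,0]],
  ],
)

```text
time_s: 14.1
tool_pos: [0.367, -0.2781, 0.0187]
tool_rot: [179.9, 0.0, 96.9]
force: [0.5, 0.6, 0.3]
grip_width: 0.0001
grasp_force: 0.0
```

Run:
```python
from asc import *
s=read_camera("scene");o=get_obs();print(o["tool_pos"],o["force"])
print("tip px if +37",proj(s,o["tool_pos"]+[0,0,.037]),"plate mid",proj(s,[.42,-.273,.07]))
asc(s,[.40,-.275,.07],18,26)
```

```text
[ 0.36706826 -0.27826353  0.01888379] [ 0.10747808 -0.70777479  0.88477891]
tip px if +37 [196.36991488 253.31593779] plate mid [204.12480541 260.11146625]
centre 201 256
232 ..##########o####################o#oooooooooo#......
233 ..o##########o###################ooo#oooooo###......
234 ....##########o##################ooooooo######o.....
235 .....######ooo#o#################oooo#o########.....
236 .....#####o.o.##################oo##o##########.....
237 ......###o.ooo##################o##############.....
238 .......##..oo############o####################o.....
239 .......##o.ooo#####o#####o####################o.....
240 ........##oo#o############################ooo#o.....
241 .........##.o#############################ooo##.....
242 ..............#################################.....
243 ...............################################.....
244 ...............##############################oo.....
245 ...............o###########################o........
246 ................########################oo..........
247 ................######################o.............
248 .............
[... 536 characters left out ...]
oooooo..oooooooo
258 ................................oooooooooooooooooo##
259 .............................oooooooooooooooooo#####
260 ...........................ooooooooooooooooooo######
261 ........................oooooooooooooooooo##########
262 ......................oooooooooooooooooo############
263 ...................oooooooooooooooooo###############
264 .................oooooooooooooooooo#################
265 ...............oooooooooooooooooo###################
266 ............oooooooooooooooooo######################
267 ..........oooooooooooooooooo########################
268 ........ooooooooooooooooo###########################
269 .....oooooooooooooooooo#############################
```

Emit:
play_rows(
  steps=[
    [[0,0.003,0.008,0,0,0,0],[0,0.008,0,0,0,0,0],[0,0.008,0,0,0,0,0],[0,0.006,0,0,0,0,0],[0,0.005,0,0,0,0,0],[0,0.005,0,0,0,0,0],[0,0.005,0,0,0,0,0],[0,0.006,0,0,0,0,0],[0,0.007,0,0,0,0,0],[0,0.007,0,0,0,0,0]],
  ],
)

```text
time_s: 15.15
tool_pos: [0.4258, -0.2708, 0.0098]
tool_rot: [-180.0, -0.0, 96.9]
force: [-2.4, -0.7, 0.8]
grip_width: 0.0006
grasp_force: 1.3
```

Contact with the plate at about 2.4 N, as expected. Pushing on.

Emit:
play_rows(
  steps=[
    [[0,0.007,0,0,0,0,0],[0,0.007,0,0,0,0,0],[0,0.007,0,0,0,0,0],[0,0.007,0,0,0,0,0],[0,0.007,0,0,0,0,0],[0,0.007,0,0,0,0,0],[0,0.005,0,0,0,0,0],[0,0.005,0,0,0,0,0],[0,0.003,0,0,0,0,0],[0,0,0,0,0,0,0]],
  ],
)

```text
time_s: 16.15
tool_pos: [0.4811, -0.2642, 0.0099]
tool_rot: [179.9, 0.0, 96.9]
force: [-0.0, 0.5, 0.0]
grip_width: 0.0004
grasp_force: 0.0
```

Emit:
play_rows(
  steps=[
    [[0,0.003,0,0,0,0,0],[0,0.004,0,0,0,0,0],[0,0.004,0,0,0,0,0],[0,0.003,0,0,0,0,0]],
  ],
)

```text
time_s: 16.55
tool_pos: [0.4944, -0.2626, 0.0099]
tool_rot: [180.0, 0.0, 96.9]
force: [-2.9, 1.0, 0.2]
grip_width: 0.0001
grasp_force: 1.1
```

Emit:
play_rows(
  steps=[
    [[0,0.002,0,0,0,0,0],[0,0.002,0,0,0,0,0],[0,0.002,0,0,0,0,0]],
  ],
)

```text
time_s: 16.85
tool_pos: [0.5002, -0.2619, 0.0099]
tool_rot: [180.0, 0.0, 96.9]
force: [-1.3, -0.3, 0.9]
grip_width: 0.0004
grasp_force: 1.1
```

Emit:
play_rows(
  steps=[
    [[0,0.002,0,0,0,0,0],[0,0.002,0,0,0,0,0],[0,0.001,0,0,0,0,0]],
  ],
)

```text
time_s: 17.15
tool_pos: [0.5002, -0.2618, 0.0097]
tool_rot: [-179.5, -0.1, 96.8]
force: [-15.5, 1.6, 11.4]
grip_width: 0.0002
grasp_force: 8.5
```

Hard stop: the position no longer advances and the force is 15 N. Backing off.

Emit:
play_rows(
  steps=[
    [[0,-0.005,0,0,0,0,0],[0,-0.015,0,0,0,0,0],[0,-0.025,0,0,0,0,0],[0,-0.025,0,0,0,0,0],[0,0,-0.025,0,0,0,0],[0,0,-0.035,0,0,0,0],[0,0,-0.035,0,0,0,0],[0,0,-0.025,0,0,0,0],[0,0,0,0,0,0,0],[0,0,0,0,0,0,0]],
  ],
)

```text
time_s: 18.15
tool_pos: [0.4366, -0.2698, 0.1304]
tool_rot: [179.9, 0.1, 96.9]
force: [0.1, 0.4, -1.1]
grip_width: 0.0003
grasp_force: 0.0
```

Run:
```python
from h import *
s=read_camera("scene");d=read_camera("side");o=get_obs();print(o["time_s"],o["tool_pos"],o["force"])
C=[cv2.resize(s["frame"][200:400,70:350,::-1],(400,286)),cv2.resize(d["frame"][110:390,200:480,::-1],(400,286))]
cv2.imwrite("pics/f.png",np.hstack(C))
for n,c in (("scene",s),("side",d)):
  for t,z in (("pen_cup",.045),("toy_box",.045),("toy_car",.016),("drawer_front",.037)):
    for q in silhouettes(n,t)[:1]:
        v,u=np.nonzero(q["pixels"]);print(n,t,q["p"].__round__(2),q["extent"],onz(c,u.mean(),v.mean(),z).round(3))
```

```text
18.25 [ 0.43516654 -0.26919178  0.1287177 ] [-1.13895295  0.04669821  0.20795829]
scene pen_cup 0.81 [91.6, 265.6, 129.1, 307.3] [ 0.379 -0.502  0.045]
scene toy_box 0.64 [83.7, 310.4, 151.7, 374.3] [ 0.565 -0.525  0.045]
scene toy_car 0.67 [300.7, 253.3, 331.5, 273.6] [ 0.505 -0.008  0.016]
scene drawer_front 0.62 [177.4, 264.5, 266.7, 302.4] [ 0.484 -0.262  0.037]
side pen_cup 0.98 [412.5, 140.0, 438.8, 169.8] [ 0.382 -0.494  0.045]
side toy_box 0.82 [359.4, 109.0, 389.4, 157.1] [ 0.559 -0.5    0.045]
side toy_car 0.81 [311.0, 261.1, 345.3, 278.1] [ 0.502 -0.003  0.016]
side drawer_front 0.72 [346.1, 160.9, 373.2, 230.1] [ 0.517 -0.263  0.037]
```

View pics/f.png

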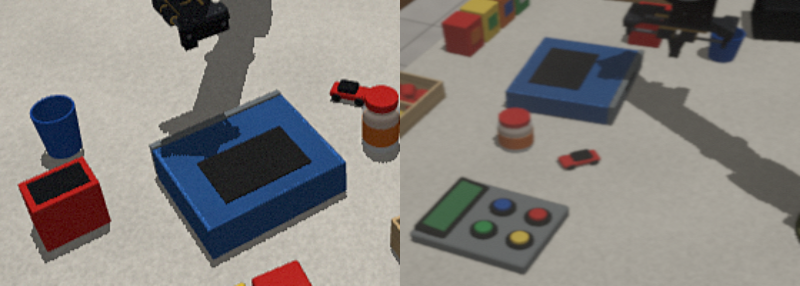

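The picture shows the drawer shut flush, with the plate along the box front from (155,148) to (280,95). All the goods stand where they were, the keys are up and the arm is clear.

```bash
python3 -c "
from cell import sign_off
print(sign_off())"
```

```text
the job is handed in; nothing more can be done
None
```

I pressed the green key past its 5 N full-down force and let it come back up, then pushed the coin drawer to its hard stop. The last picture shows it shut, the goods in place and the arm clear; the job was handed in at about 18 s.

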